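# Close the sample vials, blank first

## Task

Three sample vials with hinged lids stand open in the rack: the shortest holds the blank, the middle one the sample and the tallest the positive control. So that nothing carries over into a cleaner vial, push their lids shut one after another, the shortest vial first, then the middle one, then the tallest, pressing lightly with the fingertips on top of each lid until it lies flat on the rim. Leave the vials standing in the rack, lift or pinch nothing, and do not shift the rack or the other things on the bench.

Things in the scene. Friction and masses are not known exactly. Their poses are not given: they have to be found in the camera images.
- vial_rack: grey plastic vial rack, 64 x 250 x 46 mm, loose on the bench: a top plate (40 to 46 mm up) with three 35.5 mm holes in a row along its own y, 80 mm apart, over 5 mm deep pockets with springy foam floors, on which the vials stand 8 mm above the bench; pressed from above, a vial gives 1 mm per 3 N, at most 4.5 mm. Origin: centre of its underside; z up; the robot stands on its -x side.
- short_vial: the short vial of three: off-white plastic, 60 mm tall to its rim, 34 mm across (37 mm at the rim), standing loose in any one of the rack's holes, its rim 68 mm above the bench. Origin: centre of its underside; z up the vial; lid hinge on its +x side (within 20 degrees of the rack's far side), so the open lid is pushed shut towards the vial's -x
- short_hinge (a point): middle of the hinge line of the short vial's lid, at rim height (0.5 mm above the rim), 21 mm from the vial's axis on its +x side; the hinge axis is the vial's y
- short_lid (a joint): hinge of the short vial's lid, rad: 0 = flat shut on the rim, grows as it opens, 1.57 = upright, stops at 1.9; starts open at 1.1 to 1.75. The lid is a 37 mm disc 4 mm thick, its centre 21 mm from the hinge, with a thumb tab reaching 47 mm from the hinge. The hinge is stiff (0.02 N m): the lid neither falls nor springs and stays where it is left
- short_lid_top (a point): centre of the outer face of the short vial's lid (its upper face when shut, then 4.5 mm above the rim); it moves with the lid
- middle_vial: the middle vial of three: off-white plastic, 78 mm tall to its rim, 34 mm across (37 mm at the rim), standing loose in any one of the rack's holes, its rim 86 mm above the bench. Origin: centre of its underside; z up the vial; lid hinge on its +x side (within 20 degrees of the rack's far side), so the open lid is pushed shut towards the vial's -x
- middle_hinge (a point): middle of the hinge line of the middle vial's lid, at rim height (0.5 mm above the rim), 21 mm from the vial's axis on its +x side; the hinge axis is the vial's y
- middle_lid (a joint): hinge of the middle vial's lid, rad: 0 = flat shut on the rim, grows as it opens, 1.57 = upright, stops at 1.9; starts open at 1.1 to 1.75. The lid is a 37 mm disc 4 mm thick, its centre 21 mm from the hinge, with a thumb tab reaching 47 mm from the hinge. The hinge is stiff (0.02 N m): the lid neither falls nor springs and stays where it is left
- middle_lid_top (a point): centre of the outer face of the middle vial's lid (its upper face when shut, then 4.5 mm above the rim); it moves with the lid
- tall_vial: the tall vial of three: off-white plastic, 96 mm tall to its rim, 34 mm across (37 mm at the rim), standing loose in any one of the rack's holes, its rim 104 mm above the bench. Origin: centre of its underside; z up the vial; lid hinge on its +x side (within 20 degrees of the rack's far side), so the open lid is pushed shut towards the vial's -x
- tall_hinge (a point): middle of the hinge line of the tall vial's lid, at rim height (0.5 mm above the rim), 21 mm from the vial's axis on its +x side; the hinge axis is the vial's y
- tall_lid (a joint): hinge of the tall vial's lid, rad: 0 = flat shut on the rim, grows as it opens, 1.57 = upright, stops at 1.9; starts open at 1.1 to 1.75. The lid is a 37 mm disc 4 mm thick, its centre 21 mm from the hinge, with a thumb tab reaching 47 mm from the hinge. The hinge is stiff (0.02 N m): the lid neither falls nor springs and stays where it is left
- tall_lid_top (a point): centre of the outer face of the tall vial's lid (its upper face when shut, then 4.5 mm above the rim); it moves with the lid
- marker_black: white marker pen with a black cap, 17 x 135 x 16 mm, lying in front of the rack; bystander. Origin: centre of its underside.
- micro_tube_3: small capped plastic tube, 42 x 20 x 13 mm, lying in front of the rack; bystander. Origin: centre of its underside.
- lab_timer: white countdown timer, 62 x 72 x 17 mm, lying behind the rack; bystander. Origin: centre of its underside.
- pcr_plate: white 96-well plate, 86 x 127 x 16 mm, lying at the right; bystander. Origin: centre of its underside.
- pipette_1: hand pipette, 59 x 257 x 27 mm, lying at the left; bystander. Origin: centre of its underside.
Things that resemble listed ones, but are neither listed nor needed, are in the scene too. What is shaped like the short_vial but green or purple is not meant.

How it is judged (in metres and radians):
On the way, in this order (a step that is already met when the one before it is completed fails the run):
1. the shortest vial's lid is shut while the other two are still open (value of joint short_lid below 0.08 rad and value of joint each of middle_lid, tall_lid above 0.7 rad), for 0.2 s.
2. then the middle vial's lid is shut while the tallest is still open (value of joint each of short_lid, middle_lid below 0.08 rad and value of joint tall_lid above 0.7 rad), for 0.2 s.
3. then the tallest vial's lid is shut (value of joint each of short_lid, middle_lid, tall_lid below 0.08 rad), for 0.2 s.
At the end, for the whole second after the job is handed in: all three lids within 0.08 rad of flat on their rims, and the three vials at rest, upright (within 0.12 rad) and standing down in the rack (underside less than 12 mm above the rack's underside; 8 mm when seated) (all of step 3 and angle between each of short_vial, middle_vial, tall_vial's own z axis and vertical below 0.12 rad and z of each of short_vial, middle_vial, tall_vial in the frame of vial_rack below 0.012 m and linear speed of each of short_vial, middle_vial, tall_vial below 0.02 m/s); the robot touches nothing.
It fails at once if a vial was pressed with more than 25 N (contact force between any of short_vial, middle_vial, tall_vial and the fingers above 25 N).
It fails at once if a vial was lifted more than 8 mm in the rack (z of any of short_vial, middle_vial, tall_vial in the frame of vial_rack above 0.016 m).
It fails at once if the rack was shoved or lifted by more than 15 mm (distance of vial_rack from where it was at the start of the episode above 0.015 m).
It fails at once if one of the other loose things on the bench was moved by more than 15 mm (distance of any of marker_black, micro_tube_3, lab_timer, pcr_plate, pipette_1 from where it was at the start of the episode above 0.015 m).
It also fails if it takes over 48 s, if anything falls off the work surface, if the arm or the gripper's body presses on something with over 40 N, if the wrist force passes 120 N, or if a joint passes its speed limit or range.

## Robot

A 7-joint arm with a two-finger parallel gripper is mounted at the origin on a cart in front of the work surface, level with it; the furniture and walls round the work are solid. World frame = base frame: x ahead of the robot, y to its left, z up, the work surface at z = 0. Lengths are in m, angles in degrees, forces in N, time in s.
With the tool pointing down it reaches from about 0.425 to 0.875 m from the base axis. Payload 4.7 kg.
Tool frame: the origin (TCP) lies between the finger pads; the fingertips stand env.finger_overhang ahead of it and the grasp point (between the pads) lies 5 mm behind it (env.finger_overhang is the distance from the TCP to the fingertips, in m); z points along the fingers, y is the line along which they close (so a half turn about z gives the same grasp; the last joint's range is limited). The gripper opens to 87 mm and grips with 3 to 60 N. Pads are 19 mm wide; open, the fingers measure 117 mm over their backs; the gripper's body (75 mm by 190 mm) begins 51 mm behind the grasp point.
Start: joints at [-65.483, 18.392, -4.016, 83.108, 1.295, 78.541, -3.26], TCP at [0.261, 0.595, 0.237] pointing down, gripper open.
Joint ranges: [-163.93, 163.93], [-17.29, 119.83], [-79.2, 71.16], [3.27, 140.29], [-89.18, 269.18], [5.43, 117.66], [-154.24, 154.24]. Speed limits (degrees/s): [147.25, 147.25, 180, 180, 180, 180, 180].

## Interface

Orientations are given as [roll, pitch, yaw] about the fixed x, y, z axes, in that order (R = Rz(yaw) Ry(pitch) Rx(roll)).
In Python, from cell import telemetry, eyes, env, models gives the robot as it stands. The module is installed in compiled form; this text tells all that it offers.
- The arm moves only by the tool drive_tool, never from a script. Its arguments are lists of equal length, an entry for each row: "angular": the turn, a rotation vector about the tool's x, y, z in rad, a list of three; "delta_pos": the shift along the tool's x, y, z in cm, a list of three; "gripper": the finger opening in cm, from 0 to 8.7. A call has 1 to 20 rows; each row shifts and turns the commanded pose from where the row before left it, along the tool's axes as they then stand; what a row does not reach is not made up. A row lasts 1/10 s, in which the tool goes at most 50 mm and 8.59 degrees, less where a joint would pass 70% of its speed; a pose out of reach is approached as far as the arm can. A call with a gripper value outside its range is refused whole. The fingers move at their own pace and stop on an object; "squeeze" is the grip in N (left out, the last holds). Time passes only in rows, so rows that do not move let the fingers close. It gives the time, the measured TCP pose, the force, the opening and the grip force at its end, in the units of the state.
- telemetry.get_obs(): the state, without advancing time (a new reading comes with each control period).
- eyes.read_camera(name): name is "scene" or "top"; returns a dict with "pixels" (420x560x3 uint8, red, green, blue), "mtx" (3x3 intrinsics, pixels), "origin" and "orientation" of the camera in the world. Camera axes: x right, y down, z forward; pixel columns grow to the right and rows downward; lengths in m; the calibration is good to about 2 mm. A picture is of the moment at which its call begins. There is no depth.
- env.sign_off(): hands the job in; it is judged then, once.
Trained networks look in a picture, given as the dict that the camera call returned (one of the last four; its "shot" number tells which), for a name from the list of things; names that differ only in an ending like _2 or _b are one class to them, and where a whole thing is asked for, a point or a joint stands for the part that bears it (a point fixed in the world has none). Each returns a list of dicts, best first, with "p" (0 to 1); they miss things now and then, are a little off and sometimes report something else, mostly with a low value. They report only what shows in the picture. A call takes as long as a camera call. They do not tell look-alikes from the thing itself.
- models.search_frame(picture, target): "centre" ([column, row] in pixels, amid what is visible of it).
- models.cut_out(picture, target): "pixels" (420x560 bool, what is visible of it) and "centre" ([column, row] in pixels, amid what is visible of it).
The state is a dict: "time_s": time; "qpos": joint angles; "joint_velocities": joint speeds; "effort": joint torques, N m; "tool_pos": TCP position; "tool_rot": TCP orientation; "force": force on the tool from outside, world axes, zero at the start; "wrist_torque": the same for the moment, N m; "grip_width": finger opening in m; "grasp_force": force on a finger pad.
Only numpy, scipy, OpenCV 4.12 (cv2) and the standard library are available. Lean on these libraries where they do the work, as an engineer would, in place of code of your own. Each camera call takes 0.05 s, during which the arm holds its last target. There are 200 camera calls.

## Working session

There is one attempt and no reset: what is moved stays moved. The work goes in short steps, Python scripts to look and compute and a tool call to move; the robot and the scene stay as the last step left them, time stands still between calls to the robot, and variables do not carry over. Pictures are saved under pics/ and viewed, at most 10 in all, crops included, and the job is handed in when it is done.

Besides the shell and the picture viewer there is one more tool, called after ">>>" as name(argument=value, ...) on one line, values as JSON. drive_tool: Moves the arm, as the interface text tells. Its arguments: {"type":"object","properties":{"angular":{"type":"array","items":{"type":"array","items":{"type":"number"}}},"delta_pos":{"type":"array","items":{"type":"array","items":{"type":"number"}}},"gripper":{"type":"array","items":{"type":"number"}},"squeeze":{"type":"number"}},"required":["angular","delta_pos","gripper"]}

```bash
mkdir -p pics; cat > h.py <<'E'
import numpy as np, cv2
from cell import telemetry, eyes, env, models
def shot(n,f=None):
    p=eyes.read_camera(n)
    if f: cv2.imwrite('pics/'+f,p["pixels"][:,:,::-1])
    return p
E
python3 - <<'E'
from h import *
for n in("scene","top"):
    p=shot(n,n+"0.png"); print(n,p["mtx"],p["origin"],p["orientation"])
    for t in("vial_rack","short_vial","middle_vial","tall_vial","short_lid","middle_lid","tall_lid","short_hinge"):
        print(t,[(np.round(d["centre"]),round(d["p"],2)) for d in models.search_frame(p,t)[:4]])
o=telemetry.get_obs();print(o,env.finger_overhang)
E
```

```text
scene [[442.66036424   0.         286.57927087]
 [  0.         442.66036424 205.71863356]
 [  0.           0.           1.        ]] [ 0.13835878 -0.50504211  0.85525478] [-136.05465263    0.69991376  -32.12973643]
vial_rack [(array([302., 254.]), 0.76)]
short_vial [(array([303., 235.]), 0.89), (array([374., 265.]), 0.73), (array([293., 194.]), 0.61)]
middle_vial [(array([323., 254.]), 0.95)]
tall_vial [(array([278., 209.]), 0.79), (array([302., 255.]), 0.72), (array([285., 197.]), 0.42)]
short_lid [(array([296., 185.]), 0.54), (array([378., 259.]), 0.49)]
middle_lid [(array([335., 247.]), 0.55), (array([303., 233.]), 0.37)]
tall_lid [(array([285., 193.]), 0.43)]
short_hinge [(array([303., 233.]), 0.7)]
top [[439.0113413    0.         276.07952948]
 [  0.         439.0113413  205.77938607]
 [  0.           0.           1.        ]] [0.42826909 0.11342222 1.05365457] [-174.00318518    1.1825909   -90.21855154]
vial_rack [(array([306., 223.]), 0.69)]
short_vial [(array([314., 215.]), 0.81), (array([246., 177.]), 0.78), (array([379., 169.]), 0.55), (array([168., 267.]), 0.42)]
middle_vi
[... 335 characters left out ...]
9, 'qpos': array([-65.48388526,  18.39236632,  -4.01535293,  83.10484179,
         1.29345559,  78.54221017,  -3.25827342]), 'joint_velocities': array([ 0.00936155,  0.03326674,  0.06346021,  0.02950016,  0.09100821,
       -0.10172827,  0.09969623]), 'effort': array([-1.97135173e-04, -4.91085434e+01, -4.03501969e-01, -3.12766850e+01,
       -6.36965898e-02,  3.33728304e-02,  2.00199571e-05]), 'tool_pos': array([0.26138977, 0.59516193, 0.23660517]), 'tool_rot': array([1.79994377e+02, 1.38110430e-03, 1.56293332e+02]), 'force': array([-0.19873742, -0.45975593,  0.32537232]), 'wrist_torque': array([0.03401754, 0.00390925, 0.02683675]), 'grasp_force': 0.0, 'grip_width': 0.0871559362999153} 0.014
```

View both.

```bash
python3 - <<'E'
import cv2
a=cv2.imread('pics/scene0.png');cv2.imwrite('pics/s0c.png',cv2.resize(a[130:350,180:460],None,fx=2.8,fy=2.7,interpolation=cv2.INTER_CUBIC))
a=cv2.imread('pics/top0.png');cv2.imwrite('pics/t0c.png',cv2.resize(a[120:320,150:410],None,fx=3,fy=3,interpolation=cv2.INTER_CUBIC))
E
```

```text
(no output)
```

View pics/s0c.png

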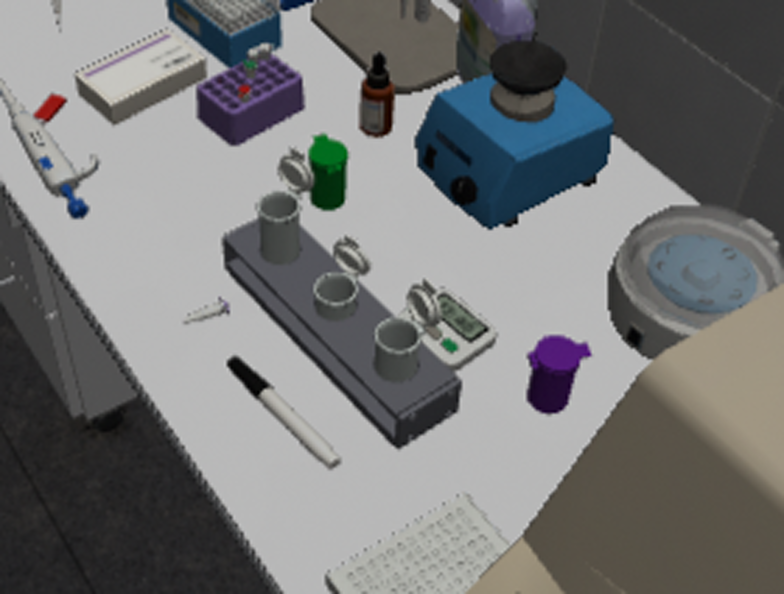

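View pics/t0c.png

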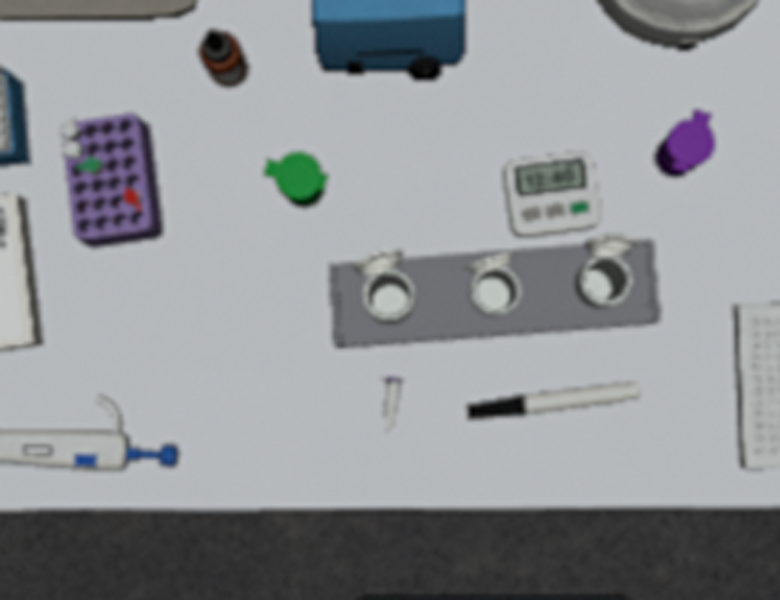

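View pics/top0.png

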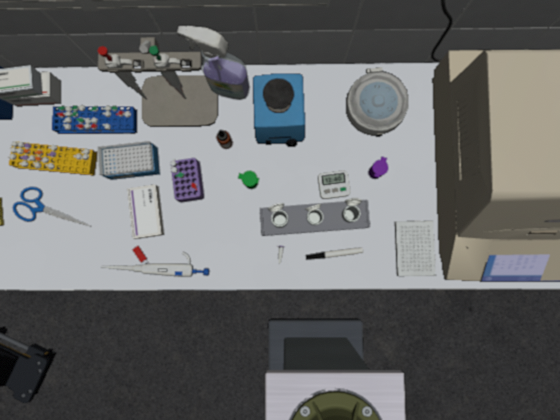

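Left vial, top (280,218), scene (280,207), is the tall one. The centre vial, top (315,217), scene (300,237), is the short one. The right vial, top (352,213), scene (322,254), is the middle one. The green (249,179) and purple (379,168) capped vials in the top view are decoys. Next I triangulate rims and lids and check the heights.

```bash
cat >> h.py <<'E'
from scipy.spatial.transform import Rotation as Ro
cam={'top':(np.array([[439.011,0,276.0795],[0,439.011,205.779],[0,0,1]]),np.array([.42826909,.11342222,1.05365457]),[-174.00318518,1.1825909,-90.21855154]),
'scene':(np.array([[442.66,0,286.579],[0,442.66,205.7186],[0,0,1]]),np.array([.13835878,-.50504211,.85525478]),[-136.05465263,.69991376,-32.12973643])}
def ray(c,uv):
    K,o,r=cam[c]; d=Ro.from_euler('xyz',r,degrees=True).as_matrix()@np.linalg.inv(K)@[uv[0],uv[1],1]
    return o,d
def atz(c,uv,z):
    o,d=ray(c,uv); return o+d*(z-o[2])/d[2]
def tri(a,b):
    A=[];B=[]
    for c,uv in(('top',a),('scene',b)):
        o,d=ray(c,uv);d=d/np.linalg.norm(d);P=np.eye(3)-np.outer(d,d);A.append(P);B.append(P@o)
    return np.linalg.solve(sum(A),sum(B))
E
python3 - <<'E'
from h import *
np.set_printoptions(precision=4,suppress=True)
T=lambda u,v:(150+(u+.5)/3-.5,120+(v+.5)/3-.5)
S=lambda u,v:(180+u/2.8,130+v/2.7)
for n,z,r,l,rs,ls in(('tall',.104,(389,294),(382,264),(279,208),(297,170)),('short',.068,(496,290),(490,263),(335,290),(351,256)),('mid',.086,(605,280),(610,245),(398,335),(423,303))):
    print(n,atz('top',T(*r),z),atz('scene',S(*rs),z),'tri',tri(T(*r),S(*rs)),'lid',tri(T(*l),S(*ls)))
for c in((330,265),(653,240),(660,322),(337,347)): print(atz('top',T(*c),.046))
E
```

```text
tall [0.5022 0.1257 0.104 ] [0.4997 0.1183 0.104 ] tri [0.5033 0.1256 0.0955] lid [0.523  0.1295 0.1284]
short [0.5075 0.0459 0.068 ] [0.5051 0.0403 0.068 ] tri [0.5083 0.0454 0.0608] lid [0.5267 0.0511 0.0882]
mid [ 0.513  -0.0329  0.086 ] [ 0.5121 -0.0382  0.086 ] tri [ 0.5143 -0.0342  0.0799] lid [ 0.537  -0.0342  0.1061]
[0.5293 0.1717 0.046 ]
[ 0.5471 -0.0763  0.046 ]
[ 0.4841 -0.08    0.046 ]
[0.4663 0.1664 0.046 ]
```

Distances agree with the given sizes: vial spacing is 80 and 79 mm, and rack yaw is about +4°. The lids are roughly upright. Next I turn the tool to yaw 94 so its y points away from the robot, close the fingers, and go behind the short vial's lid.

>>> drive_tool(angular=[[0, 0, 0.136], [0, 0, 0.136], [0, 0, 0.136], [0, 0, 0.136], [0, 0, 0.136], [0, 0, 0.136], [0, 0, 0.136], [0, 0, 0.136], [0, 0, 0], [0, 0, 0], [0, 0, 0], [0, 0, 0], [0, 0, 0], [0, 0, 0], [0, 0, 0], [0, 0, 0], [0, 0, 0], [0, 0, 0]], delta_pos=[[0, 0, 0], [0, 0, 0], [0, 0, 0], [0, 0, 0], [0, 0, 0], [0, 0, 0], [0, 0, 0], [0, 0, 0], [-3, 1.5, 0], [-3, 1.5, 0], [-3, 1.5, 0], [-3, 1.5, 0], [-3, 1.5, 0], [-3, 1.5, 0], [-3, 1.5, 0], [-3, 1.5, 0], [-3, 1.5, 0], [0, 0, 0]], gripper=[0, 0, 0, 0, 0, 0, 0, 0, 0, 0, 0, 0, 0, 0, 0, 0, 0, 0], squeeze=5)

```text
time_s: 2.7
tool_pos: [0.4182, 0.3298, 0.2371]
tool_rot: [179.9, 0.1, 93.5]
force: [0.6, 1.2, -0.1]
grip_width: 0.0005
grasp_force: 0.0
```

>>> drive_tool(angular=[[0, 0, 0], [0, 0, 0], [0, 0, 0], [0, 0, 0], [0, 0, 0], [0, 0, 0], [0, 0, 0], [0, 0, 0], [0, 0, 0], [0, 0, 0], [0, 0, 0], [0, 0, 0]], delta_pos=[[-2.9, 1.4, 0], [-2.9, 1.4, 0], [-2.9, 1.4, 0], [-2.9, 1.4, 0], [-2.9, 1.4, 0], [-2.9, 1.4, 0], [-2.9, 1.4, 0], [-2.9, 1.4, 0], [-2.7, 1.2, 0], [-2.7, 1.2, 0], [0, 0, 0], [0, 0, 0]], gripper=[0, 0, 0, 0, 0, 0, 0, 0, 0, 0, 0, 0])

```text
time_s: 3.9
tool_pos: [0.5701, 0.0593, 0.2365]
tool_rot: [-180.0, -0.0, 93.9]
force: [-0.5, 0.9, -0.7]
grip_width: 0.0001
grasp_force: 0.0
```

>>> drive_tool(angular=[[0, 0, 0], [0, 0, 0], [0, 0, 0], [0, 0, 0], [0, 0, 0], [0, 0, 0], [0, 0, 0], [0, 0, 0]], delta_pos=[[-0.5, 0.2, 0], [0, 0, 2.6], [0, 0, 2.6], [0, 0, 2.7], [0, 0, 2.7], [0, 0, 2.6], [0, 0, 0], [0, 0, 0]], gripper=[0, 0, 0, 0, 0, 0, 0, 0])

```text
time_s: 4.7
tool_pos: [0.5723, 0.0553, 0.1049]
tool_rot: [-180.0, -0.0, 94.0]
force: [0.1, -0.3, 0.6]
grip_width: 0.0006
grasp_force: 0.0
```

```bash
python3 - <<'E'
from h import *
o=telemetry.get_obs();print(o['tool_pos'],o['tool_rot'],o['force'])
a=shot('scene')['pixels'][:,:,::-1][150:300,220:400];b=shot('top')['pixels'][:,:,::-1][150:260,250:382]
cv2.imwrite('pics/p1.png',np.hstack([cv2.resize(a,(480,400),interpolation=cv2.INTER_CUBIC),cv2.resize(b,(320,266),interpolation=cv2.INTER_CUBIC)[:400]]) if 0 else np.vstack([cv2.resize(a,(420,350),interpolation=cv2.INTER_CUBIC),cv2.resize(b,(420,250),interpolation=cv2.INTER_CUBIC)]))
E
```

```text
[0.57231726 0.05527205 0.10489471] [-1.79979832e+02 -1.07630394e-02  9.40417490e+01] [ 0.10205178 -0.30726984  0.60957741]
```

View pics/p1.png

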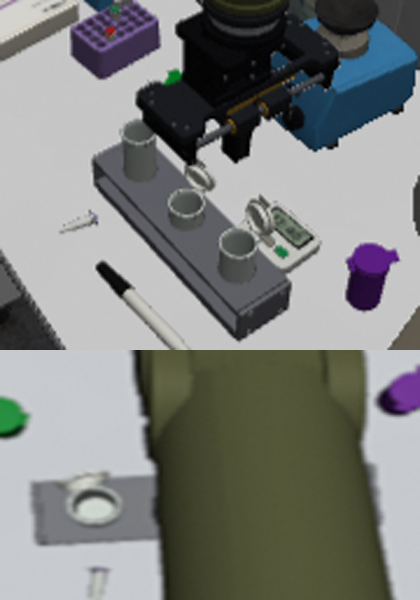

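```bash
python3 - <<'E'
from h import *
K,o,r=cam['scene'];R=Ro.from_euler('xyz',r,degrees=True).as_matrix()
for X in([.572,.055,.091],[.572,.055,.161],[.477,.048,.161],[.667,.062,.161],[.477,.0,.161]):
    q=K@R.T@(np.array(X)-o);q=q[:2]/q[2];print(X,q,(q-[220,150])*420/180)
E
```

```text
[0.572, 0.055, 0.091] [320.11801412 215.18583312] [233.60869961 152.10027728]
[0.572, 0.055, 0.161] [321.44514787 193.91415691] [236.70534502 102.46636613]
[0.477, 0.048, 0.161] [287.10525643 212.68021636] [156.57893167 146.25383818]
[0.667, 0.062, 0.161] [353.2100157  176.55529603] [310.82336997  61.9623574 ]
[0.477, 0.0, 0.161] [299.38407562 226.85067126] [185.22950977 179.31823293]
```

>>> drive_tool(angular=[[0, 0, 0], [0, 0, 0], [0, 0, 0], [0, 0, 0], [0, 0, 0], [0, 0, 0], [0, 0, 0], [0, 0, 0], [0, 0, 0], [0, 0, 0], [0, 0, 0], [0, 0, 0], [0, 0, 0], [0, 0, 0], [0, 0, 0], [0, 0, 0], [0, 0, 0], [0, 0, 0]], delta_pos=[[0, -0.7, 0], [0, -0.6, 0], [0, -0.6, 0], [0, -0.6, 0], [-0.03, -0.4, 0], [-0.03, -0.4, 0], [-0.03, -0.4, 0], [-0.03, -0.4, 0], [-0.03, -0.4, 0], [-0.03, -0.4, 0], [-0.03, -0.4, 0.3], [-0.03, -0.3, 0.35], [-0.03, -0.3, 0.35], [-0.03, -0.3, 0.3], [-0.03, -0.2, 0.25], [-0.03, -0.1, 0.1], [0, 0, 0], [0, 0, 0]], gripper=[0, 0, 0, 0, 0, 0, 0, 0, 0, 0, 0, 0, 0, 0, 0, 0, 0, 0])

```text
time_s: 6.6
tool_pos: [0.5076, 0.0463, 0.0879]
tool_rot: [-180.0, -0.0, 94.0]
force: [0.1, -0.6, -0.1]
grip_width: 0.0004
grasp_force: 0.0
```

>>> drive_tool(angular=[[0, 0, 0], [0, 0, 0], [0, 0, 0], [0, 0, 0]], delta_pos=[[0, 0, 0.1], [0, 0, 0.1], [0, 0, 0], [0, 0, 0]], gripper=[0, 0, 0, 0])

```text
time_s: 7.0
tool_pos: [0.5078, 0.0463, 0.0861]
tool_rot: [-180.0, -0.0, 94.0]
force: [-0.9, 0.1, 0.9]
grip_width: 0.0004
grasp_force: 0.6
```

>>> drive_tool(angular=[[0, 0, 0], [0, 0, 0], [0, 0, 0], [0, 0, 0], [0, 0, 0]], delta_pos=[[0, 0, 0.1], [0, 0, 0.08], [0, 0, 0], [0, 0, 0], [0, 0, 0]], gripper=[0, 0, 0, 0, 0])

```text
time_s: 7.5
tool_pos: [0.5079, 0.0463, 0.0847]
tool_rot: [180.0, -0.0, 94.0]
force: [-1.9, -0.1, 5.0]
grip_width: 0.0
grasp_force: 2.7
```

5 N at 1.8 mm of give matches the foam stiffness, so the short lid is flat. I'll lift and move behind the middle vial's lid, then check with a picture.

>>> drive_tool(angular=[[0, 0, 0], [0, 0, 0], [0, 0, 0], [0, 0, 0], [0, 0, 0], [0, 0, 0], [0, 0, 0], [0, 0, 0], [0, 0, 0], [0, 0, 0], [0, 0, 0], [0, 0, 0], [0, 0, 0]], delta_pos=[[0, 0, -0.5], [0, 0, -2], [0, 0, -3], [0, 0, -3], [0, 0, -3], [-2.2, 1.6, 0], [-2.1, 1.6, 0], [-2.1, 1.6, 0], [-2.1, 1.6, 0], [0, 0, 0], [0, 0, 0], [0, 0, 0], [0, 0, 0]], gripper=[0, 0, 0, 0, 0, 0, 0, 0, 0, 0, 0, 0, 0])

```text
time_s: 8.8
tool_pos: [0.5771, -0.0329, 0.1992]
tool_rot: [-180.0, -0.1, 94.1]
force: [0.7, 0.4, 0.4]
grip_width: 0.0006
grasp_force: 0.0
```

```bash
python3 - <<'E'
from h import *
o=telemetry.get_obs();print(o['tool_pos'],o['tool_rot'],o['force'])
a=shot('scene')['pixels'][:,:,::-1][170:280,250:370]
cv2.imwrite('pics/p2.png',cv2.resize(a,(600,550),interpolation=cv2.INTER_CUBIC))
E
```

```text
[ 0.57708662 -0.03285836  0.19920842] [-1.79988864e+02 -5.14768677e-02  9.40559733e+01] [0.65096743 0.42797953 0.38155973]
```

View pics/p2.png

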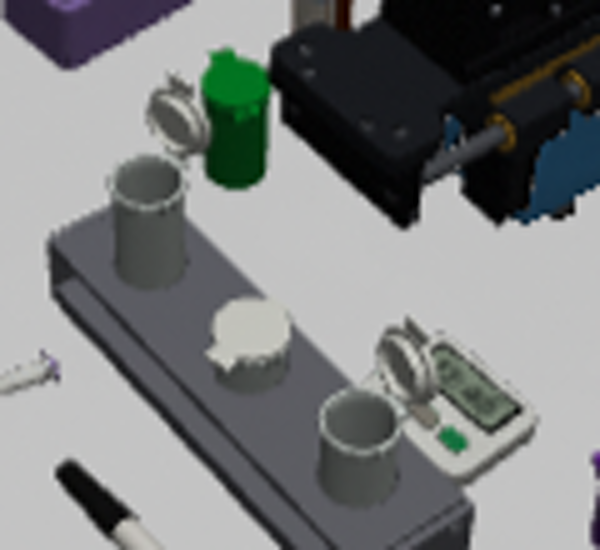

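The short lid is flat, at crop (250,330). Middle and tall lids are still open.

>>> drive_tool(angular=[[0, 0, 0], [0, 0, 0], [0, 0, 0], [0, 0, 0], [0, 0, 0]], delta_pos=[[0, 0, 2], [0, 0, 2.2], [0, 0, 2.2], [0, 0, 1.3], [0, 0, 0]], gripper=[0, 0, 0, 0, 0])

```text
time_s: 9.35
tool_pos: [0.576, -0.0335, 0.1205]
tool_rot: [-179.8, -0.0, 94.0]
force: [-0.6, -0.4, -0.7]
grip_width: 0.0006
grasp_force: 0.0
```

>>> drive_tool(angular=[[0, 0, 0], [0, 0, 0], [0, 0, 0], [0, 0, 0], [0, 0, 0], [0, 0, 0], [0, 0, 0], [0, 0, 0], [0, 0, 0], [0, 0, 0], [0, 0, 0], [0, 0, 0], [0, 0, 0], [0, 0, 0], [0, 0, 0], [0, 0, 0], [0, 0, 0], [0, 0, 0]], delta_pos=[[0, -0.7, 0], [0, -0.6, 0], [0, -0.6, 0], [0, -0.6, 0], [0.03, -0.4, 0], [0.03, -0.4, 0], [0.03, -0.4, 0], [0.03, -0.4, 0], [0.03, -0.4, 0], [0.03, -0.4, 0], [0.03, -0.4, 0.3], [0.03, -0.3, 0.35], [0.03, -0.3, 0.35], [0.03, -0.3, 0.3], [0, -0.2, 0.25], [0, -0.1, 0.1], [0, 0, 0], [0, 0, 0]], gripper=[0, 0, 0, 0, 0, 0, 0, 0, 0, 0, 0, 0, 0, 0, 0, 0, 0, 0])

```text
time_s: 11.15
tool_pos: [0.5122, -0.0356, 0.1056]
tool_rot: [-180.0, -0.0, 94.0]
force: [0.2, 0.6, 0.5]
grip_width: 0.0004
grasp_force: 0.0
```

>>> drive_tool(angular=[[0, 0, 0], [0, 0, 0], [0, 0, 0], [0, 0, 0], [0, 0, 0], [0, 0, 0]], delta_pos=[[0, 0, 0.1], [0, 0, 0.1], [0, 0, 0.1], [0, 0, 0], [0, 0, 0], [0, 0, 0]], gripper=[0, 0, 0, 0, 0, 0])

```text
time_s: 11.75
tool_pos: [0.5127, -0.0357, 0.1031]
tool_rot: [180.0, -0.0, 94.0]
force: [-1.7, -0.6, 5.0]
grip_width: 0.0002
grasp_force: 2.5
```

The middle lid is pressed flat (5 N). Now on to the tall one.

>>> drive_tool(angular=[[0, 0, 0], [0, 0, 0], [0, 0, 0], [0, 0, 0], [0, 0, 0], [0, 0, 0], [0, 0, 0], [0, 0, 0], [0, 0, 0], [0, 0, 0], [0, 0, 0], [0, 0, 0], [0, 0, 0], [0, 0, 0]], delta_pos=[[0, 0, -0.5], [0, 0, -2.1], [0, 0, -2.9], [0, 0, -2.9], [0, 0, -2.8], [2.8, 1.1, 0], [2.8, 1.1, 0], [2.8, 1.1, 0], [2.7, 1.1, 0], [2.7, 1.1, 0], [2.7, 1, 0], [0, 0, 0], [0, 0, 0], [0, 0, 0]], gripper=[0, 0, 0, 0, 0, 0, 0, 0, 0, 0, 0, 0, 0, 0])

```text
time_s: 13.15
tool_pos: [0.5658, 0.132, 0.2146]
tool_rot: [-180.0, 0.0, 93.9]
force: [-0.0, -1.2, -0.0]
grip_width: 0.0005
grasp_force: 0.0
```

```bash
python3 - <<'E'
from h import *
o=telemetry.get_obs();print(o['tool_pos'],o['tool_rot'],o['force'])
a=shot('scene')['pixels'][:,:,::-1][170:280,250:370]
cv2.imwrite('pics/p3.png',cv2.resize(a,(600,550),interpolation=cv2.INTER_CUBIC))
E
```

```text
[0.5657971  0.1320147  0.21455455] [-1.79976333e+02  4.63658687e-02  9.38662541e+01] [-0.01496752 -1.19355474 -0.03658234]
```

View pics/p3.png

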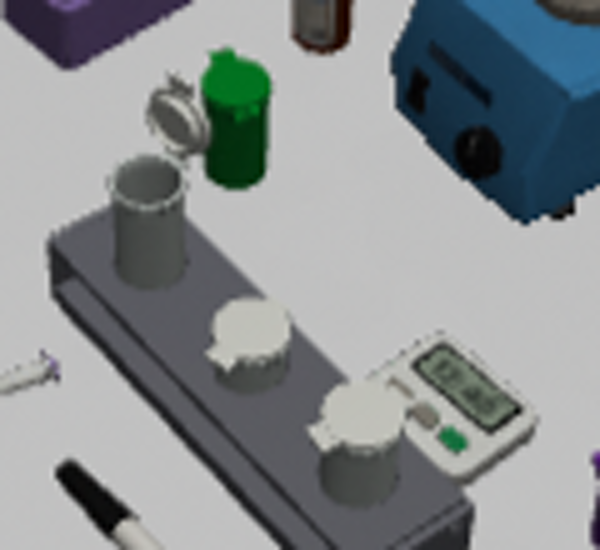

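Both the short lid (250,330) and the middle lid (360,415) are flat. The tall lid is still open at (180,115).

>>> drive_tool(angular=[[0, 0, 0], [0, 0, 0], [0, 0, 0], [0, 0, 0], [0, 0, 0], [0, 0, 0]], delta_pos=[[0, 0, 2], [0, 0, 2.2], [0, 0, 2.1], [0, 0, 1.2], [0, 0, 0], [0, 0, 0]], gripper=[0, 0, 0, 0, 0, 0])

```text
time_s: 13.8
tool_pos: [0.5664, 0.133, 0.1405]
tool_rot: [180.0, -0.0, 93.9]
force: [0.7, -0.4, 0.9]
grip_width: 0.0006
grasp_force: 0.0
```

>>> drive_tool(angular=[[0, 0, 0], [0, 0, 0], [0, 0, 0], [0, 0, 0], [0, 0, 0], [0, 0, 0], [0, 0, 0], [0, 0, 0], [0, 0, 0], [0, 0, 0], [0, 0, 0], [0, 0, 0], [0, 0, 0], [0, 0, 0], [0, 0, 0], [0, 0, 0], [0, 0, 0], [0, 0, 0]], delta_pos=[[0, -0.7, 0], [0, -0.6, 0], [0, -0.6, 0], [0, -0.6, 0], [-0.01, -0.4, 0], [-0.01, -0.4, 0], [-0.01, -0.4, 0], [-0.01, -0.4, 0], [-0.01, -0.4, 0], [-0.01, -0.4, 0], [-0.01, -0.4, 0.3], [-0.01, -0.3, 0.35], [-0.01, -0.3, 0.35], [-0.01, -0.3, 0.3], [0, -0.2, 0.25], [0, -0.1, 0.1], [0, 0, 0], [0, 0, 0]], gripper=[0, 0, 0, 0, 0, 0, 0, 0, 0, 0, 0, 0, 0, 0, 0, 0, 0, 0])

```text
time_s: 15.6
tool_pos: [0.5015, 0.1281, 0.1235]
tool_rot: [180.0, -0.0, 94.0]
force: [0.6, -0.0, 1.7]
grip_width: 0.0005
grasp_force: 0.9
```

>>> drive_tool(angular=[[0, 0, 0], [0, 0, 0], [0, 0, 0], [0, 0, 0], [0, 0, 0], [0, 0, 0]], delta_pos=[[0, 0, 0.1], [0, 0, 0.1], [0, 0, 0.1], [0, 0, 0], [0, 0, 0], [0, 0, 0]], gripper=[0, 0, 0, 0, 0, 0])

```text
time_s: 16.2
tool_pos: [0.5022, 0.1281, 0.1212]
tool_rot: [179.9, -0.0, 93.9]
force: [2.1, -0.6, 5.4]
grip_width: 0.0006
grasp_force: 3.0
```

>>> drive_tool(angular=[[0, 0, 0], [0, 0, 0], [0, 0, 0], [0, 0, 0], [0, 0, 0], [0, 0, 0], [0, 0, 0], [0, 0, 0]], delta_pos=[[0, 0, -0.5], [0, 0, -2], [0, 0, -3], [0, 0, -3], [0, 0, -3], [0, 0, -2], [0, 0, 0], [0, 0, 0]], gripper=[0, 0, 0, 0, 0, 0, 0, 0])

```text
time_s: 17.0
tool_pos: [0.5004, 0.1279, 0.2544]
tool_rot: [-179.9, 0.0, 94.0]
force: [-0.4, -0.4, 0.0]
grip_width: 0.001
grasp_force: 0.0
```

```bash
python3 - <<'E'
from h import *
a=shot('scene')['pixels'][:,:,::-1][170:280,250:370]
cv2.imwrite('pics/p4.png',cv2.resize(a,(600,550),interpolation=cv2.INTER_CUBIC))
E
```

```text
(no output)
```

View pics/p4.png

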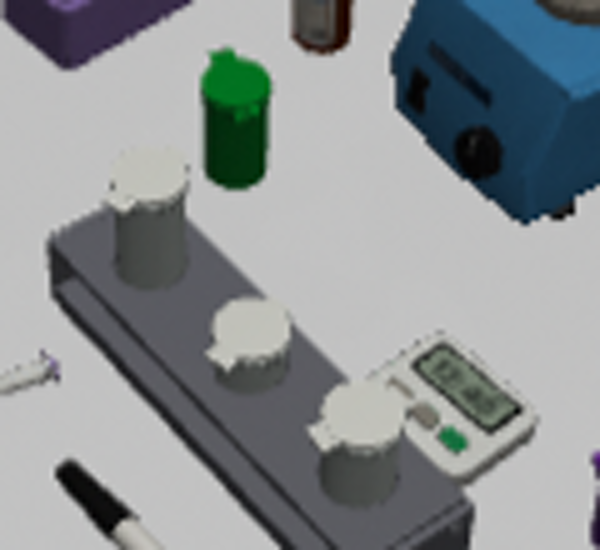

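All three lids lie flat, at crop (150,175), (250,330) and (360,415). The vials are upright and the arm is clear.

```bash
python3 -c "
from cell import env
print(env.sign_off())"
```

```text
the job is handed in; nothing more can be done
None
```

I pushed the lids shut in order (short, middle, tall), each pressed with about 5 N; the last picture shows all three flat, the vials upright and the arm clear, and the job is handed in at about 17 s, though sign-off returned no verdict.

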